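Load an amber rod into the bead lathe

ROBOT

A 6-joint arm with a two-finger parallel gripper is mounted at the origin on the work surface. World frame = base frame: x ahead of the robot, y to its left, z up, the work surface at z = 0. Lengths are in m, angles in degrees, forces in N, time in s.
With the tool pointing down it reaches from about 0.325 to 0.925 m from the base axis. Payload 3.1 kg.
Tool frame: the origin (TCP) lies on the mounting face of the last link; the fingertips stand 173 mm ahead of it and the grasp point (between the pads) lies 155 mm ahead of it (r.grip_depth is the distance from the TCP to the grasp point, in m); z points along the fingers, y is the line along which they close (so a half turn about z gives the same grasp; the last joint's range is limited). The gripper opens to 85 mm and grips with 20 to 120 N. Pads are 22 mm wide; open, the fingers measure 114 mm over their backs; the gripper's body (76 mm by 85 mm) begins 54 mm behind the grasp point. The pads swing forward as they close: fully open they stand 13 mm farther back than shut.
Start: joints at [-73.064, 12.427, 92.441, -0, 75.132, -6.429], TCP at [0.248, -0.574, 0.405] pointing down, gripper open.
Joint ranges: [-157.48, 157.48], [-44.54, 120.13], [17.64, 146.25], [-64.5, 244.5], [7.68, 150.69], [-147.95, 147.95]. Speed limits (degrees/s): [159.86, 159.86, 180, 180, 180, 180].

INTERFACE

Orientations are given as [roll, pitch, yaw] about the fixed x, y, z axes, in that order (R = Rz(yaw) Ry(pitch) Rx(roll)).
In Python, from station import read_state, cams, sign_off, r gives the robot as it stands.
- The arm moves only by the shell command python3 -m jog 'ROWS' [FORCE]. ROWS is JSON, a list of rows, each a list of 3 entries, a list of its own where there are three numbers: the turn, a rotation vector about the tool's x, y, z scaled (see below), then the shift along the tool's x, y, z scaled (see below), then the opening, from -1 (shut) to 1 (fully open). In form: [[[ax, ay, az], [x, y, z], jaw], ...]. A call has 1 to 8 rows; each row shifts and turns the commanded pose from where the row before left it, along the tool's axes as they then stand; what a row does not reach is not made up. The controller multiplies each number of a shift by 0.05 m and each number of a turn by 0.08 rad. A row lasts 1/10 s, in which the tool goes at most 50 mm and 8.59 degrees, less where a joint would pass 70% of its speed; a pose out of reach is approached as far as the arm can. A call with a number of a shift or a turn outside -1 to 1 is refused whole. A call with a gripper value outside its range is refused whole. The fingers move at their own pace and stop on an object; FORCE is the grip in N (left out, the last holds). Time passes only in rows, so rows that do not move let the fingers close. It gives the time, the measured TCP pose, the force, the opening and the grip force at its end, in the units of the state.
- read_state(): the state, without advancing time (a new reading comes with each control period).
- cams.grab_frame(name): name is "scene" or "top"; returns the picture (420x560x3 uint8, blue, green, red); there is no depth.
- cams.camera_info(name): a dict with "mtx" (3x3 intrinsics, pixels), "eye" and "attitude" of the camera in the world. Camera axes: x right, y up, looking along -z (the intrinsics and any distortion apply to the point x, -y, -z); pixel columns grow to the right and rows downward; lengths in m; the calibration is good to about 2 mm. A picture is of the moment at which its call begins. camera_info takes no time and is no camera call.
- sign_off(): hands the job in; it is judged then, once.
The state is a dict: "time": time; "q": joint angles; "qd": joint speeds; "joint_torque": joint torques, N m; "position": TCP position; "orientation": TCP orientation; "contact_force": force on the tool from outside, world axes, zero at the start; "wrist_torque": the same for the moment, N m; "opening": finger opening in m; "grip_force": force on a finger pad.
Only numpy, scipy, OpenCV 4.12 (cv2) and the standard library are available. Lean on these libraries where they do the work, as an engineer would, in place of code of your own. Each camera call takes 0.05 s, during which the arm holds its last target. There are 200 camera calls.

TASK

Load the bead lathe: take the one long amber rod out of the rack and push it partway into the spindle bore of the headstock, let go of it there, take hold of it again further back and push it fully home against the stop inside. Then swing the clamp lever on top of the headstock all the way over to its other side to lock the rod. Leave the short rods in the rack and the other things on the bench where they are.

Things in the scene. Friction and masses are not known exactly. Their poses are not given: they have to be found in the camera images.
- long_rod: the only long amber rod: 240 mm, 14 mm diameter, about 40 g. Origin on its axis at the rear end; +x runs along it to the tapered tip (last 6 mm narrow to 8 mm). It lies level in any of the rack's five slots, axis 40 mm above the bench, and sticks out over 100 mm past the short rods: only there (140 mm from its rear end to the tip) is there room for fingers. Lift it straight up
- rod_tip (a point): centre of the long rod's tapered tip, the end that goes into the bore (240 mm along the rod's +x)
- headstock: green headstock of a bead lathe, fixed: 170 mm long, 100 wide, 125 high, foot 15 mm wider each side; behind it a dark round motor 60 mm long, 102 mm high. Origin on the bench under the middle of the block. Its +x is the direction of pushing into the bore; the face with the bore's mouth is at x = -85 mm
- mouth (a point): centre of the bore's mouth, a steel-ringed round hole in the headstock's face, 90 mm above the bench. The bore is level, 17 mm in diameter, 150 mm deep, and runs along +x (axes of the headstock). It is loose on the rod: a rod let go partway stays, its outer end drooping some mm. A rod fully home sticks out 90 mm
- stop (a point): centre of the blind end of the bore, 150 mm inside the mouth; the rod's tip meets it when home
- clamp (a joint): angle of the clamp lever on the headstock's top, rad: 0 leaning to the headstock's -y side (open), 1.0 leaning to its +y side (closed, its end stop); starts between 0 and 0.15. It turns about a level axis parallel to the bore, moves with about 1 N at its knob and stays where it is left
- clamp_tip (a point): centre of the 26 mm black ball at the end of the clamp lever, 80 mm from the pivot on a 10 mm steel stem; about 217 mm above the bench at either end of the swing, 227 mm in mid-swing
- clamp_pivot (a point): pivot of the clamp lever, 147 mm above the bench, 120 mm behind the mouth's face along the headstock's +x, in a block 25 mm high (top at 150 mm)
- rack: fixed wooden rack, base 160 x 150 x 10 mm, origin under its middle, on the bench. Five rods lie side by side along its +x at 22 mm pitch in slots (y = -44, -22, 0, 22, 44 mm) in two toothed bars 46 mm high, at x = -43 and +58 mm. A back board (x = -76 mm, 60 mm high) and side boards (y = -70 and +70 mm, 52 mm high) close in the rear part
- short_rod0: a short amber rod, 136 mm long, 14 mm diameter, in the rack; origin on its axis at its rear end, +x along it to its tip. Stays there
- short_rod1: a short amber rod, 132 mm long, 14 mm diameter, in the rack; origin on its axis at its rear end, +x along it to its tip. Stays there
- short_rod2: a short amber rod, 134 mm long, 14 mm diameter, in the rack; origin on its axis at its rear end, +x along it to its tip. Stays there
- short_rod3: a short amber rod, 130 mm long, 14 mm diameter, in the rack; origin on its axis at its rear end, +x along it to its tip. Stays there
- jar: bystander, leave alone: glass jar, 52 mm diameter, 65 mm high, origin under it
- oil_bottle: bystander, leave alone: small clear bottle, 44 mm diameter, 120 mm high, origin under it
- tin: bystander, leave alone: low aluminium tin, 60 mm diameter, 32 mm high, origin under it
- brush: bystander, leave alone: flat brush lying on the bench between rack and headstock, under 30 mm high
- screwdriver: bystander, leave alone: screwdriver lying on the bench to the robot's right
- pliers: bystander, leave alone: small red-handled pliers lying on the bench, about 165 mm long, 12 mm high
Things that resemble listed ones, but are neither listed nor needed, are in the scene too. What is shaped like the long_rod but blue is not meant.

How it is judged (in metres and radians):
On the way, in this order (a step that is already met when the one before it is completed fails the run):
1. the long rod is lifted clear of the rack (both ends higher than 65 mm) (height (world z) of each of long_rod, rod_tip above 0.065 m), for 0.1 s.
2. the rod's tip is partway in the bore, 35 to 115 mm past the mouth, and the fingers have let go of the rod (x of rod_tip in the frame of mouth between 0.035 and 0.115 m and y of rod_tip in the frame of mouth between -0.006 and 0.006 m and z of rod_tip in the frame of mouth between -0.006 and 0.006 m and contact force between the fingers and long_rod below 0.05 N), for 0.2 s.
3. the fingers take the rod again further back: more than 110 mm from its tip, while it is still only partway in (x of rod_tip in the frame of mouth between 0.035 and 0.115 m and y of rod_tip in the frame of mouth between -0.006 and 0.006 m and z of rod_tip in the frame of mouth between -0.006 and 0.006 m and contact force between the fingers and long_rod above 0.5 N and distance between the grasp point and rod_tip above 0.11 m), for 0.1 s.
4. the rod is fully home: its tip within 6 mm of the blind end of the bore (distance between rod_tip and stop below 0.006 m), for 0.2 s.
5. the clamp lever is swung over (beyond 0.85 rad of 1.0), the rod still home (distance between rod_tip and stop below 0.006 m and value of joint clamp above 0.85 rad), for 0.2 s.
At the end, for the whole second after the job is handed in: The long rod rests in the bore with its tip within 6 mm of the bore's blind end, the clamp lever stands past 0.85 rad (end stop 1.0), and the rod is released and at rest (all of step 5 and linear speed of long_rod below 0.02 m/s); the robot touches nothing.
It fails at once if a short rod is moved by more than 20 mm (distance of any of short_rod0, short_rod1, short_rod2, short_rod3 from where it was at the start of the episode above 0.02 m).
It fails at once if a bystander (jar, bottle, tin, brush, screwdriver, pliers) is moved by more than 30 mm (distance of any of jar, oil_bottle, tin, brush, screwdriver, pliers from where it was at the start of the episode above 0.03 m).
It also fails if it takes over 61 s, if anything falls off the work surface, if the arm or the gripper's body presses on something with over 40 N, if the wrist force passes 120 N, or if a joint passes its speed limit or range.

## Working session

There is one attempt and no reset: what is moved stays moved. The work goes in short steps, Python scripts to look and compute and a shell command to move; the robot and the scene stay as the last step left them, time stands still between calls to the robot, and variables do not carry over. Pictures are saved under pics/ and viewed, at most 10 in all, crops included, and the job is handed in when it is done.

```bash
ls; mkdir -p pics; python3 - <<'E'
from station import read_state,cams,r
import cv2
print(read_state())
for n in("scene","top"):
    cv2.imwrite(f"pics/{n}0.png",cams.grab_frame(n)); print(n,cams.camera_info(n))
E
```

```text
pics
{'time': 0.0, 'q': array([-7.30639753e+01,  1.24766771e+01,  9.25301590e+01, -1.84044019e-03,
        7.51320032e+01, -6.43022801e+00]), 'qd': array([ 0.07849905, -0.05182846, -0.1175177 ,  0.01308034,  0.04000478,
        0.01707779]), 'joint_torque': array([-1.66722480e-04, -3.96846414e+01, -3.03851688e+01, -1.80581856e-04,
        9.63703555e-03, -4.62392620e-06]), 'position': array([ 0.24775923, -0.57334705,  0.40335332]), 'orientation': array([-1.79861835e+02, -1.37825495e-02,  2.33667105e+01]), 'contact_force': array([ 0.5570903 ,  0.6507721 , -0.01483228]), 'wrist_torque': array([ 0.00728055,  0.01405042, -0.01816511]), 'grip_force': 0.0, 'opening': 0.08536772317331637}
scene {'mtx': array([[415.68445192,   0.        , 280.79915218],
       [  0.        , 415.68445192, 209.74004161],
       [  0.        ,   0.        ,   1.        ]]), 'eye': array([ 1.05518263, -0.47387745,  1.01074406]), 'attitude': array([39.99151553,  0.67500233, 46.05311198])}
top {'mtx': array([[488.16282838,   0.        , 274.07616397],
       [  0.        , 488.16282838, 212.24056446],
       [  0.        ,   0.        ,   1.        ]]), 'eye': array([0.38549019, 0.01056612, 1.33860725]), 'attitude': array([  6.78924867,   1.35636934, -90.29457437])}
```

View pics/scene0.png

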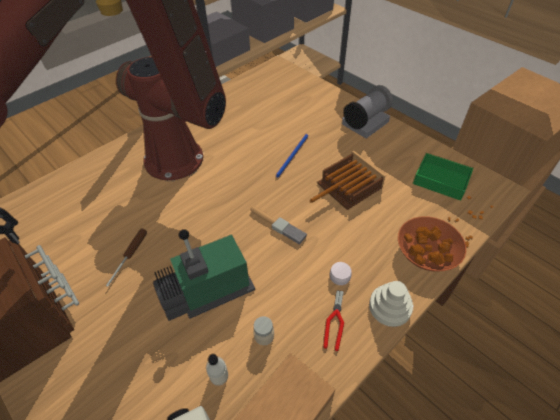

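View pics/top0.png

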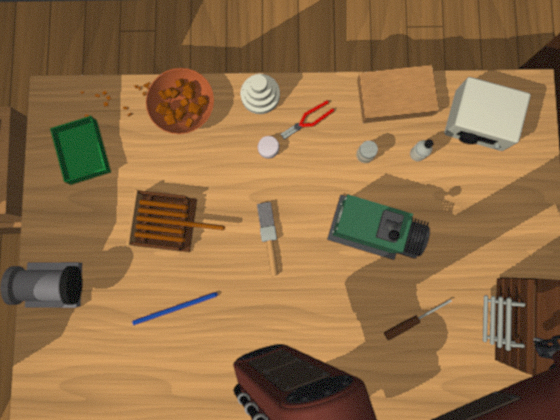

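The top view shows the rack at about (165,220) with the long rod's tip near (224,227). The headstock is at (372,226), with its mouth face to the left, the motor at (418,238) and the knob at (394,234). Only one amber rod sticks out of the rack; the blue rod at (175,308) is the decoy. I'll confirm this in an enlarged crop.

```bash
cat > h.py <<'E'
import numpy as np,cv2
from scipy.spatial.transform import Rotation as R
from station import read_state,cams,r
def cam(n):
    c=cams.camera_info(n); return c["mtx"],np.array(c["eye"]),R.from_euler("xyz",c["attitude"],degrees=True).as_matrix()
def ray(n,u):
    K,e,A=cam(n); d=np.linalg.inv(K)@[u[0],u[1],1]; return e,A@(d*[1,-1,-1])
def onz(n,u,z):
    e,d=ray(n,u); return e+d*(z-e[2])/d[2]
def proj(n,p):
    K,e,A=cam(n); c=A.T@(np.asarray(p)-e); q=K@(c*[1,-1,-1]); return q[:2]/q[2]
def tri(us,ut):
    e1,d1=ray("scene",us);e2,d2=ray("top",ut)
    s=np.linalg.lstsq(np.c_[d1,-d2],e2-e1,rcond=None)[0]
    a,b=e1+s[0]*d1,e2+s[1]*d2; return (a+b)/2,np.linalg.norm(a-b)
def rpy(s): return R.from_euler("xyz",s["orientation"],degrees=True)
E
python3 - <<'E'
import cv2,numpy as np
t=cv2.imread("pics/top0.png");s=cv2.imread("pics/scene0.png")
f=lambda im,x,y,w,h,k:cv2.resize(im[y:y+h,x:x+w],None,fx=k,fy=k,interpolation=cv2.INTER_CUBIC)
cv2.imwrite("pics/c1.png",np.vstack([np.hstack([f(t,125,185,130,75,3),f(t,320,185,130,75,3)]),np.hstack([f(s,290,140,130,90,3),f(s,140,220,130,105,3)[:270]])]))
E
```

```text
(no output)
```

View pics/c1.png

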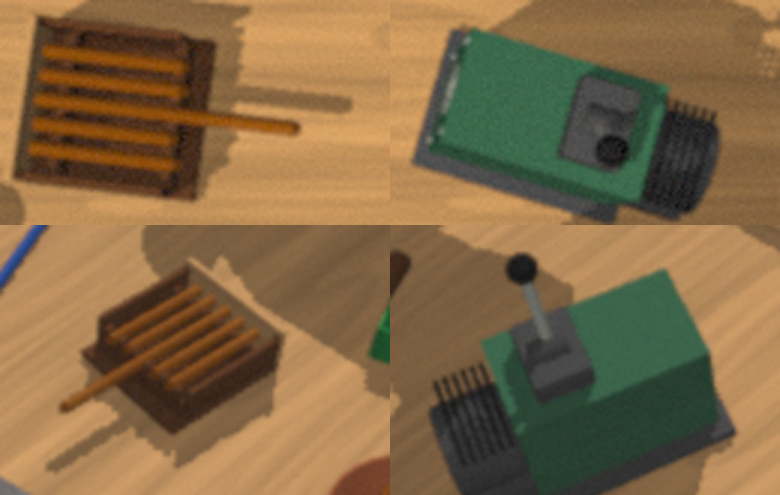

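The crop shows the long amber rod in the rack's middle slot, with its tip at about (224,227.7) in the top view. The other four rods end at the front bar. In the headstock crop the steel ring is near (341,214) and the knob near (394,235). Next I'll measure these.

```bash
python3 - <<'E'
from h import *
t=cv2.imread("pics/top0.png");s=cv2.imread("pics/scene0.png")
# rod
hsv=cv2.cvtColor(t,cv2.COLOR_BGR2HSV)
b=t.astype(int)
m=((hsv[...,0]<18)&(hsv[...,1]>190)&(hsv[...,2]>90)).astype(np.uint8)
roi=np.zeros_like(m); roi[205:245,190:232]=1
ys,xs=np.nonzero(m*roi); print("rod px",len(xs),xs.min(),xs.max())
cols=[x for x in range(192,222) if (xs==x).sum()>=3]
c=np.array([(x,ys[xs==x].mean(),(ys[xs==x]).ptp()+1 if hasattr(ys,'ptp') else np.ptp(ys[xs==x])+1) for x in cols]);print(c.round(1).tolist())
k=np.polyfit(c[:,0],c[:,1],1)
tx=xs.max()+.5; P=onz("top",(tx,np.polyval(k,tx)),.04);Q=onz("top",(196,np.polyval(k,196)),.04)
d=(P-Q)/np.linalg.norm(P-Q);print("tip",P,"dir",d,np.degrees(np.arctan2(d[1],d[0])),"rear",P-.24*d)
# green top
for n,im,box in(("top",t,(320,185,440,265)),("scene",s,(150,225,260,320))):
    h=cv2.cvtColor(im,cv2.COLOR_BGR2HSV)
    g=((h[...,0]>60)&(h[...,0]<90)&(h[...,1]>90)).astype(np.uint8)
    r0=np.zeros_like(g);r0[box[1]:box[3],box[0]:box[2]]=1;g*=r0
    v=h[...,2][g>0];print(n,g.sum(),np.histogram(v,bins=range(0,200,10)))
    cv2.imwrite(f"pics/g_{n}.png",g*h[...,2])
E
```

```text
rod px 121 190 223
[[192.0, 223.5, 4.0], [193.0, 224.0, 5.0], [194.0, 224.5, 4.0], [195.0, 224.5, 4.0], [196.0, 224.5, 4.0], [197.0, 224.5, 4.0], [198.0, 224.5, 4.0], [199.0, 225.0, 3.0], [200.0, 225.0, 3.0], [201.0, 224.5, 4.0], [202.0, 225.0, 3.0], [203.0, 225.0, 3.0], [204.0, 225.5, 4.0], [205.0, 225.5, 4.0], [206.0, 226.0, 3.0], [207.0, 226.0, 3.0], [208.0, 225.5, 4.0], [209.0, 226.0, 3.0], [210.0, 226.0, 3.0], [211.0, 226.0, 3.0], [212.0, 226.0, 3.0], [213.0, 226.5, 4.0], [214.0, 226.5, 4.0], [215.0, 227.0, 3.0], [216.0, 226.5, 4.0], [217.0, 227.0, 3.0], [218.0, 227.0, 3.0], [219.0, 227.0, 3.0], [220.0, 227.0, 3.0], [221.0, 227.5, 4.0]]
tip [0.49990218 0.17612277 0.04      ] dir [-0.1234667  -0.99234872  0.        ] -97.09221832231646 rear [0.52953419 0.41428646 0.04      ]
top 2221 (array([   0,    0,    0,    0,    1,    4,   21,  292,  114,  126, 1528,
        135,    0,    0,    0,    0,    0,    0,    0]), array([  0,  10,  20,  30,  40,  50,  60,  70,  80,  90, 100, 110, 120,
       130, 140, 150, 160, 170, 180, 190]))
scene 2705 (array([   0,    0,    0,    0,    0,   16, 1303,  134,   53,  330,  869,
          0,    0,    0,    0,    0,    0,    0,    0]), array([  0,  10,  20,  30,  40,  50,  60,  70,  80,  90, 100, 110, 120,
       130, 140, 150, 160, 170, 180, 190]))
```

```bash
python3 - <<'E'
from h import *
for n,box in(("top",(320,185,440,265)),("scene",(150,225,260,320))):
    im=cv2.imread(f"pics/{n}0.png");h=cv2.cvtColor(im,cv2.COLOR_BGR2HSV)
    g=((h[...,0]>60)&(h[...,0]<90)&(h[...,1]>90)&(h[...,2]>(92 if n=="top" else 82))).astype(np.uint8)
    r0=np.zeros_like(g);r0[box[1]:box[3],box[0]:box[2]]=1;g*=r0
    g=cv2.morphologyEx(g,cv2.MORPH_OPEN,np.ones((3,3),np.uint8))
    cs,_=cv2.findContours(g,cv2.RETR_EXTERNAL,cv2.CHAIN_APPROX_NONE)
    c=max(cs,key=cv2.contourArea);print(n,len(cs),cv2.contourArea(c))
    hull=cv2.convexHull(c);q=cv2.approxPolyDP(hull,6,True)[:,0];print(q.tolist())
    W=np.array([onz(n,p,.125)[:2] for p in c[:,0]],np.float32)
    Q=np.array([onz(n,p,.125)[:2] for p in q]);print(Q.round(4).tolist(),[round(float(np.linalg.norm(Q[i]-Q[i-1])),3) for i in range(len(Q))])
    print("minrect(z=.125)",cv2.minAreaRect(W*1000))
# wider mask for the far edge and column profile
im=cv2.imread("pics/top0.png");h=cv2.cvtColor(im,cv2.COLOR_BGR2HSV)
for v in(205,210,215,220,225): print(v,[tuple(h[v,x].tolist()) for x in range(328,350)])
# knob
for n,b in(("top",(385,225,403,244)),("scene",(176,226,192,243))):
    im=cv2.imread(f"pics/{n}0.png");s=im[b[1]:b[3],b[0]:b[2]].max(2)
    m=(s<45).astype(np.uint8);k,l,st,ce=cv2.connectedComponentsWithStats(m);i=1+st[1:,4].argmax();print(n,st[i],ce[i]+b[:2])
E
```

```text
top 2 1605.0
[[347, 196], [385, 206], [407, 230], [402, 250], [338, 232]]
[[0.5697, -0.1444], [0.5436, -0.2383], [0.4832, -0.2906], [0.4339, -0.2765], [0.4795, -0.1201]] [0.093, 0.097, 0.08, 0.051, 0.163]
minrect(z=.125) ((501.3362121582031, -210.6457061767578), (168.4015350341797, 97.62696075439453), 72.63401794433594)
scene 3 1039.0
[[231, 236], [243, 263], [207, 277], [201, 248]]
[[0.4859, -0.1226], [0.5722, -0.1548], [0.5411, -0.2445], [0.4612, -0.2028]] [0.084, 0.092, 0.095, 0.09]
minrect(z=.125) ((514.27490234375, -183.7900390625), (100.18804168701172, 95.23237609863281), 72.84992218017578)
205 [(16, 142, 196), (16, 141, 196), (16, 138, 191), (15, 137, 194), (16, 136, 195), (15, 133, 193), (16, 141, 193), (15, 133, 193), (16, 127, 162), (13, 82, 109), (168, 16, 78), (60, 7, 77), (75, 20, 77), (68, 38, 81), (68, 65, 74), (67, 86, 77), (71, 113, 88), (70, 114, 103), (72, 109, 108), (71, 105, 104), (70, 116, 103), (71, 127, 104)]
210 [(17, 139, 202), (16, 135, 204), (16, 134, 200), (15, 134, 203), (16, 134, 205), (15, 138, 203), (16, 136, 193), (17, 117, 157), (15, 48, 96), (165, 
[... 618 characters left out ...]
57), (14, 51, 100), (40, 10, 80), (80, 10, 73), (60, 10, 77), (46, 29, 98), (44, 28, 117), (58, 42, 115), (68, 93, 107), (71, 111, 106), (73, 115, 109), (72, 134, 101), (70, 104, 108), (72, 120, 102), (70, 104, 108), (72, 123, 104), (71, 115, 100), (73, 120, 104)]
225 [(16, 138, 214), (16, 140, 213), (16, 130, 180), (13, 84, 124), (23, 13, 77), (75, 7, 78), (55, 19, 79), (71, 50, 72), (73, 107, 67), (69, 120, 70), (72, 117, 87), (71, 119, 107), (70, 107, 105), (71, 110, 107), (71, 105, 109), (73, 124, 103), (72, 116, 108), (72, 108, 104), (70, 111, 106), (70, 119, 105), (71, 103, 109), (72, 118, 106)]
top [ 4  5 10 10 80] [393.725  234.5625]
scene [ 3  5 10  8 62] [183.46774194 234.4516129 ]
```

```bash
python3 - <<'E'
from h import *
im=cv2.GaussianBlur(cv2.imread("pics/top0.png").astype(np.float32),(0,0),.7)
gr=im[...,1]-im[...,2]; G=im[...,1]
def cross(p,lo,hi,th):
    for i in range(lo,hi):
        if (p[i]-th)*(p[i+1]-th)<=0: return i+(th-p[i])/(p[i+1]-p[i])
def fit(pts,z=.125):
    W=np.array([onz("top",p,z)[:2] for p in pts]);
    vx,vy,x,y=cv2.fitLine(W.astype(np.float32),cv2.DIST_HUBER,0,1e-5,1e-5)[:,0]
    n=np.array([-vy,vx]);print(len(W),"ang",np.degrees(np.arctan2(vy,vx)).round(2),"res mm",1000*np.abs((W-[x,y])@n).max().round(4)); return np.array([x,y]),np.array([vx,vy])
up=[(x,cross(gr[:,x],188,225,0.)) for x in range(352,384)]
print([round(float(b),1) for a,b in up[::6]],gr[188:206,360].round().tolist())
lo=[(x,cross(G[:,x],225,262,88.)) for x in range(345,400)]
print([round(float(b),1) for a,b in lo[::8]],G[230:250,360].round().tolist())
rt=[(cross(G[y,:],403,425,70.),y) for y in range(222,247)]
print([round(float(b),1) for b,a in rt[::5]],G[235,400:420].round().tolist())
lf=[(cross(G[y,:],332,348,88.),y) for y in range(222,232)]
print([round(float(b),1) for b,a in lf])
U,L=fit(up),fit(lo);rf=[fit([p for p in rt if p[0]])];fit(lf)
d=-(U[1]*np.sign(U[1][1])+L[1]*np.sign(L[1][1]));d/=np.linalg.norm(d);n=np.array([-d[1],d[0]])
print("yaw",np.degrees(np.arctan2(d[1],d[0])),"width",(U[0]-L[0])@n)
mid=(U[0]@n+L[0]@n)/2
W=np.array([onz("top",p,.125)[:2] for p in lf]);x0=np.median(W@d)
W=np.array([onz("top",p,.125)[:2] for p in rt]);x1=np.median(W@d);print("len",x1-x0)
o=n*mid+d*(x0+x1)/2;print("origin",o,"mouth",o-.085*d)
k,e=tri((183.47,234.45),(393.72,234.56));print("knob",k,e,"hs frame",(k[:2]-o)@d,(k[:2]-o)@n)
m=np.r_[o-.085*d,.09];print("mouth px",proj("top",m))
E
```

```text
[195.3, 196.8, 198.6, 200.5, 202.2, 204.1] [-51.0, -47.0, -41.0, -36.0, -36.0, -37.0, -37.0, -38.0, -34.0, -16.0, 15.0, 39.0, 46.0, 47.0, 46.0, 46.0, 45.0, 45.0]
[234.5, 237.0, 239.4, 241.7, 228.3, 240.1, 242.3] [105.0, 106.0, 108.0, 109.0, 107.0, 107.0, 107.0, 106.0, 101.0, 89.0, 77.0, 74.0, 75.0, 74.0, 75.0, 77.0, 75.0, 76.0, 81.0, 99.0]
[411.0, 409.5, 408.2, 406.7, 405.4] [66.0, 74.0, 81.0, 91.0, 103.0, 108.0, 101.0, 82.0, 58.0, 46.0, 44.0, 47.0, 54.0, 54.0, 49.0, 50.0, 51.0, 47.0, 48.0, 52.0]
[332.8, 332.6, 332.2, 338.0, 337.3, 336.1, 335.4, 335.4, 333.5, 333.9]
32 ang 72.57 res mm 0.6
55 ang 84.85 res mm 34.5
25 ang -17.41 res mm 0.5
10 ang 11.7 res mm 8.8
yaw -101.29428 width 0.0960178
len 0.17889783994296507
origin [ 0.50853378 -0.20769926] mouth [ 0.52518089 -0.12434536]
knob [ 0.46486902 -0.23733974  0.22001315] 0.0018754111458596278 hs frame 0.03761814106530525 -0.03701411148319231
mouth px [337.85938891 215.27660173]
```

```bash
python3 - <<'E'
from h import *
im=cv2.GaussianBlur(cv2.imread("pics/top0.png").astype(np.float32),(0,0),.7)
gr=im[...,1]-im[...,2]; G=im[...,1]
def cross(p,lo,hi,th):
    for i in range(lo,hi):
        if (p[i]-th)*(p[i+1]-th)<=0: return i+(th-p[i])/(p[i+1]-p[i])
y=np.radians(-107.42);d=np.array([np.cos(y),np.sin(y)]);n=np.array([-d[1],d[0]])
P=lambda l:np.array([onz("top",p,.125)[:2] for p in l])
U=P([(x,cross(gr[:,x],188,225,0.)) for x in range(352,384)])@n
L=P([(x,cross(G[:,x],228,262,90.)) for x in range(345,373)])@n
Rr=P([(cross(G[v,:],405,425,75.),v) for v in range(222,247)])@d
# left edge: from inside leftwards where green saturation (G-R) is lost (ring rows) / V drop
Lf=[]
for v in list(range(199,205))+list(range(224,230)):
    row=G[v]; x=355
    while row[x]>90: x-=1
    Lf.append((x+(90-row[x])/(row[x+1]-row[x]),v))
Lf=P(Lf)@d
for nm,a in(("U",U),("L",L),("R",Rr),("Lf",Lf)): print(nm,np.median(a),a.std())
print("width",np.median(U)-np.median(L),"len",np.median(Rr)-np.median(Lf))
o=n*(np.median(U)+np.median(L))/2+d*(np.median(Rr)+np.median(Lf))/2;m=o-.085*d
k,e=tri((183.47,234.45),(393.72,234.56));print("o",o,"mouth",m,"d",d,"knob",k,e,(k[:2]-o)@d,(k[:2]-o)@n)
print("mouth px",proj("top",np.r_[m,.09]), "ring top",proj("top",np.r_[m,.1]))
# scene: knob-only check; rod in scene: tip ray at z=.04
s=cv2.imread("pics/scene0.png");h=cv2.cvtColor(s,cv2.COLOR_BGR2HSV)
mk=((h[...,0]<18)&(h[...,1]>180)&(h[...,2]>70)).astype(np.uint8);z=np.zeros_like(mk);z[180:208,305:335]=1
ys,xs=np.nonzero(mk*z);W=np.array([onz("scene",p,.04)[:2] for p in zip(xs,ys)],np.float32)
print(len(W),cv2.minAreaRect(W*1000),W[W[:,1].argmin()])
print("scene proj of top-tip",proj("scene",[.5,.176,.04]),xs.min(),ys[xs.argmin()])
E
```

```text
Traceback (most recent call last):
  File "h.py", line 9, in onz
    e,d=ray(n,u); return e+d*(z-e[2])/d[2]
        ~~~^^^^^
  File "h.py", line 7, in ray
    K,e,A=cam(n); d=np.linalg.inv(K)@[u[0],u[1],1]; return e,A@(d*[1,-1,-1])
                    ~~~~~~~~~~~~~~~~^~~~~~~~~~~~~~
TypeError: unsupported operand type(s) for *: 'float' and 'NoneType'
```

```bash
cat > m.py <<'E'
from h import *
im=cv2.GaussianBlur(cv2.imread("pics/top0.png").astype(np.float32),(0,0),.7)
gr=im[...,1]-im[...,2]; G=im[...,1]
def cross(p,lo,hi,th):
    for i in range(lo,hi):
        if (p[i]-th)*(p[i+1]-th)<=0: return i+(th-p[i])/(p[i+1]-p[i])
y=np.radians(-107.42);d=np.array([np.cos(y),np.sin(y)]);n=np.array([-d[1],d[0]])
P=lambda l:np.array([onz("top",p,.125)[:2] for p in l if None not in p])
U=P([(x,cross(gr[:,x],188,225,0.)) for x in range(352,384)])@n
L=P([(x,cross(G[:,x],228,262,90.)) for x in range(345,373)])@n
Rr=P([(cross(G[v,:],405,425,75.),v) for v in range(222,241)])@d
Lf=[]
for v in list(range(199,205))+list(range(224,230)):
    row=G[v]; x=355
    while row[x]>90: x-=1
    Lf.append((x+(90-row[x])/(row[x+1]-row[x]),v))
Lf=P(Lf)@d
for nm,a in(("U",U),("L",L),("R",Rr),("Lf",Lf)): print(nm,np.median(a),a.std())
print("width",np.median(U)-np.median(L),"len",np.median(Rr)-np.median(Lf))
o=n*(np.median(U)+np.median(L))/2+d*(np.median(Rr)+np.median(Lf))/2;m=o-.085*d
k,e=tri((183.47,234.45),(393.72,234.56));print("o",o,"mouth",m,"d",d,"knob",k,e,(k[:2]-o)@d,(k[:2]-o)@n)
print("mouth px",proj("top",np.r_[m,.09]), "ring top",proj("top",np.r_[m,.1]))
s=cv2.imread("pics/scene0.png");h=cv2.cvtColor(s,cv2.COLOR_BGR2HSV)
mk=((h[...,0]<18)&(h[...,1]>180)&(h[...,2]>70)).astype(np.uint8);z=np.zeros_like(mk);z[180:208,305:335]=1
ys,xs=np.nonzero(mk*z);W=np.array([onz("scene",p,.04)[:2] for p in zip(xs,ys)],np.float32)
print(len(W),cv2.minAreaRect(W*1000),W[W[:,1].argmin()])
print("scene proj of top-tip",proj("scene",[.5,.176,.04]),xs.min(),ys[xs.argmin()])
E
python3 m.py
```

```text
U 0.5927647444737105 0.0002120841093082605
L 0.4927123073068431 0.00022459478074279702
R 0.1361417599702109 0.00014826106717137668
Lf -0.034164573106336776 0.0018046303719781002
width 0.1000524371668674 len 0.1703063330765477
o [ 0.50258165 -0.21113178] mouth [ 0.52802843 -0.13003023] d [-0.29937387 -0.95413589] knob [ 0.46486902 -0.23733974  0.22001315] 0.0018754111458596278 0.036296133882738106 -0.028136991312586998
mouth px [340.05704141 214.15715576] ring top [340.49094974 213.70839831]
92 ((504.18548583984375, 235.9488525390625), (26.474563598632812, 115.86029052734375), 4.6337809562683105) [0.498258   0.17734832]
scene proj of top-tip [311.10976807 200.52955368] 311 199
```

The measurements agree with the given sizes. The block's top face comes out at 100.05 × 170.3 mm, the headstock yaw is -107.4°, and the mouth is at (0.528, -0.130). The rod tip is at (0.500, 0.176) with yaw -97.1°, and the scene view agrees. The knob is at z = 0.220 with y = -28 mm, so the clamp angle is about 0.14. Now I'll move above the rod, grasping 160 mm from its rear end.

```bash
python3 -m jog '[[[0,0,0],[0.57,-0.656,0],0.3],[[0,0,0],[0.57,-0.656,0],0.3],[[0,0,0],[0.57,-0.656,0],0.3],[[0,0,0],[0.57,-0.656,0],0.3],[[0,0,0],[0.57,-0.656,0],0.3],[[0,0,0],[0.57,-0.656,0],0.3],[[0,0,0],[0.57,-0.656,0],0.3],[[0,0,0],[0.57,-0.656,0],0.3]]'
python3 -m jog '[[[0,0,0],[0.57,-0.656,0],0.3],[[0,0,0],[0.57,-0.656,0],0.3],[[0,0,0],[0.57,-0.656,0],0.3],[[0,0,0],[0.57,-0.656,0],0.3],[[0,0,0],[0.57,-0.656,0],0.3],[[0,0,0],[0.57,-0.656,0],0.3],[[0,0,0],[0.57,-0.656,0],0.3],[[0,0,0],[0.57,-0.656,0],0.3]]'
python3 -m jog '[[[0,0,0],[0.57,-0.656,0],0.3],[[0,0,0],[0.57,-0.656,0],0.3],[[0,0,0],[0.57,-0.656,0],0.3],[[0,0,0],[0.57,-0.656,0],0.3],[[0,0,-1],[0,0,0],0],[[0,0,-1],[0,0,0],0],[[0,0,-1],[0,0,0],0],[[0,0,-1],[0,0,0],0]]'
python3 -m jog '[[[0,0,-1],[0,0,0],0],[[0,0,-1],[0,0,0],0],[[0,0,-1],[0,0,0],0],[[0,0,-1],[0,0,0],0],[[0,0,-1],[0,0,0],0],[[0,0,-1],[0,0,0],0],[[0,0,-1],[0,0,0],0],[[0,0,-1],[0,0,0],0]]'
python3 -m jog '[[[0,0,-1],[0,0,0],0],[[0,0,0],[0,0,0],0],[[0,0,0],[0,0,0],0]]'
```

```text
time: 0.9
position: [0.3531, -0.2406, 0.4043]
orientation: [-180.0, -0.0, 23.3]
contact_force: [0.5, 0.6, 0.1]
opening: 0.0558
grip_force: 0.0
time: 1.7
position: [0.4582, 0.0908, 0.4044]
orientation: [180.0, 0.0, 23.4]
contact_force: [0.5, -0.4, 0.8]
opening: 0.0559
grip_force: 0.0
time: 2.5
position: [0.5107, 0.2547, 0.4038]
orientation: [-180.0, 0.1, 41.9]
contact_force: [0.1, 0.1, -0.3]
opening: 0.0428
grip_force: 0.0
time: 3.3
position: [0.5107, 0.2544, 0.404]
orientation: [-179.9, 0.0, 78.6]
contact_force: [0.8, 0.0, 0.7]
opening: 0.0425
grip_force: 0.0
time: 3.6
position: [0.5108, 0.2544, 0.4042]
orientation: [-180.0, 0.0, 82.9]
contact_force: [0.4, -0.9, -0.6]
opening: 0.0424
grip_force: 0.0
```

```bash
python3 -m jog '[[[0,0,0],[0,0,0.9],0],[[0,0,0],[0,0,0.9],0],[[0,0,0],[0,0,0.9],0],[[0,0,0],[0,0,0.6],0],[[0,0,0],[0,0,0.4],0],[[0,0,0],[0,0,0.2],0],[[0,0,0],[0,0,0.22],0],[[0,0,0],[0,0,0],0]]'
python3 -m jog '[[[0,0,0],[0,0,0],-1],[[0,0,0],[0,0,0],-1],[[0,0,0],[0,0,0],-1],[[0,0,0],[0,0,0],-1],[[0,0,0],[0,0,0],-1],[[0,0,0],[0,0,0],-1],[[0,0,0],[0,0,0],-1]]' 40
```

```text
time: 4.4
position: [0.5107, 0.2544, 0.1979]
orientation: [-179.9, 0.0, 82.9]
contact_force: [-0.2, -0.3, 0.5]
opening: 0.0424
grip_force: 0.0
time: 5.1
position: [0.5108, 0.2548, 0.1994]
orientation: [-180.0, -0.0, 83.0]
contact_force: [-5.2, 0.9, 5.8]
opening: 0.0127
grip_force: 39.3
```

```bash
python3 -m jog '[[[0,0,0],[0,0,-0.2],-1],[[0,0,0],[0,0,-0.4],-1],[[0,0,0],[0,0,-0.5],-1],[[0,0,0],[0,0,-0.5],-1],[[0,0,0],[0,0,-0.4],-1],[[0,0,0],[0,0,-0.2],-1],[[0,0,0],[0,0,0],-1],[[0,0,0],[0,0,0],-1]]'
python3 - <<'E'
from h import *
a=cams.grab_frame("top");b=cams.grab_frame("scene");cv2.imwrite("pics/t1.png",a);cv2.imwrite("pics/s1.png",b)
f=lambda im,x,y,w,h,k:cv2.resize(im[y:y+h,x:x+w],None,fx=k,fy=k,interpolation=cv2.INTER_CUBIC)
cv2.imwrite("pics/c2.png",np.hstack([f(a,110,170,135,110,2.9),f(b,260,90,135,110,2.9)]))
s=read_state();g=s["position"]+rpy(s).apply([0,0,r.grip_depth]);print(r.grip_depth,g,proj("top",g),proj("scene",g))
E
```

```text
time: 5.9
position: [0.5109, 0.2543, 0.3082]
orientation: [-180.0, 0.0, 82.9]
contact_force: [-0.0, 0.3, -0.9]
opening: 0.0126
grip_force: 39.0
0.1547 [0.51001885 0.25403761 0.15235577] [186.06996337 219.76681171] [333.33293595 163.48522221]
```

View pics/c2.png

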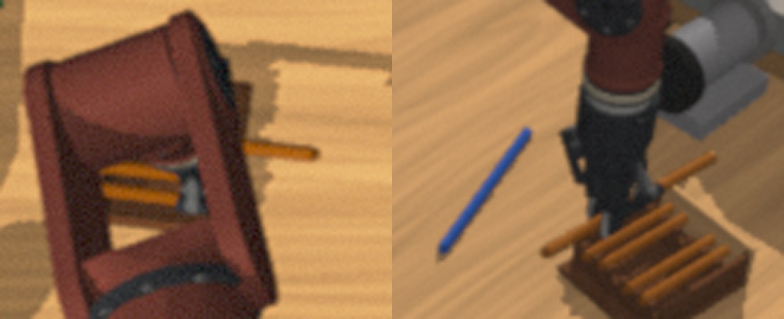

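The view shows the long rod lifted and gripped, with the four short rods still in the rack. Its tip is near top (218.6,223) and scene (313,176). I'll measure the rod's position in the grip.

```bash
cat > tip.py <<'E'
from h import *
import sys
def amber(im,box,s=180,v=80):
    h=cv2.cvtColor(im,cv2.COLOR_BGR2HSV);m=((h[...,0]<18)&(h[...,1]>s)&(h[...,2]>v)).astype(np.uint8)
    z=np.zeros_like(m);x,y,X,Y=box;z[y:Y,x:X]=1;ys,xs=np.nonzero(m*z);return np.c_[xs,ys].astype(np.float32)
def line(p):
    vx,vy,x,y=cv2.fitLine(p,cv2.DIST_HUBER,0,.01,.01)[:,0];return np.array([x,y]),np.array([vx,vy])
E
python3 - <<'E'
from tip import *
a=cv2.imread("pics/t1.png");b=cv2.imread("pics/s1.png")
p=amber(a,(195,212,226,230),190,90);q=amber(b,(306,160,330,182))
for x in (p,q): print(len(x),x.min(0),x.max(0))
c,d=line(p);d*=np.sign(d[0]);tp=c+d*((p-c)@d).max()+.5*d
c2,d2=line(q);d2*=-np.sign(d2[0]);ts=c2+d2*((q-c2)@d2).max()+.5*d2
T,e=tri(ts,tp);print("tip",tp,ts,T,e)
# direction by intersecting the planes of the two image lines
pl=lambda n,c,d:np.cross(ray(n,c)[1],ray(n,c+10*d)[1])
v=np.cross(pl("top",c,d),pl("scene",c2,d2));v/=np.linalg.norm(v);v*=-np.sign(v[1]);print("dir",v,"yaw",np.degrees(np.arctan2(v[1],v[0])),"elev",np.degrees(np.arcsin(v[2])))
s=read_state();g=s["position"]+rpy(s).apply([0,0,r.grip_depth])
print("g",g,"tip in tool",rpy(s).inv().apply(T-s["position"]))
E
```

```text
91 [195. 219.] [218. 224.]
68 [313. 166.] [329. 179.]
tip [218.50873 222.94943] [312.3348 176.8038] [0.50146554 0.17409005 0.1473234 ] 0.0018832847119623494
dir [-0.12221452 -0.9910815   0.05311376] yaw -97.02989921725083 elev 3.0446270245735736
g [0.51001885 0.25403761 0.15235577] tip in tool [-0.08038594  0.00133658  0.15983891]
```

```bash
python3 -m jog '[[[0,0,0],[-0.3,0.097,0],-1],[[0,0,0],[-0.7,0.226,0],-1],[[0,0,0],[-0.8,0.26,0],-1],[[0,0,0],[-0.8,0.26,0],-1],[[0,0,0],[-0.8,0.26,0],-1],[[0,0,0],[-0.8,0.26,0],-1],[[0,0,0],[-0.7,0.226,0],-1],[[0,0,0],[-0.31,0.105,0],-1]]'
python3 -m jog '[[[0,0,0.5],[0,0,0.3],-1],[[0,0,0.75],[0,0,0.4],-1],[[0,0,0.75],[0,0,0.3],-1],[[0,0,0.25],[0,0,0.18],-1],[[0,0,0],[0,0,0],-1],[[0,0,0],[0,0,0],-1]]'
cat > fin.py <<'E'
from tip import *
D=np.array([-.29937,-.95414,0]);N=np.array([.95414,-.29937,0]);M=np.array([.52803,-.13003,.09])
E
python3 - <<'E'
from fin import *
a=cams.grab_frame("top");b=cams.grab_frame("scene");cv2.imwrite("pics/t2.png",a);cv2.imwrite("pics/s2.png",b)
s=read_state();e=s["position"]+rpy(s).apply([-.0804,.0013,.159]);print(s["position"],s["orientation"],"tip est rel mouth",(e-M)@D,(e-M)@N,e[2]-.09)
f=lambda im,c,w,h,k:cv2.resize(im[int(c[1]-h/2):int(c[1]+h/2),int(c[0]-w/2):int(c[0]+w/2)],None,fx=k,fy=k,interpolation=cv2.INTER_CUBIC)
print(proj("top",e),proj("scene",e))
cv2.imwrite("pics/c3.png",np.hstack([f(a,proj("top",e),130,110,3),f(b,proj("scene",e),130,110,3)]))
E
```

```text
time: 6.8
position: [0.563, -0.0183, 0.308]
orientation: [-180.0, 0.1, 82.8]
contact_force: [-0.4, -0.9, -0.7]
opening: 0.0122
grip_force: 39.0
time: 7.4
position: [0.5632, -0.0144, 0.2498]
orientation: [-180.0, 0.0, 72.7]
contact_force: [0.6, -0.3, -1.2]
opening: 0.0125
grip_force: 39.0
[ 0.56364716 -0.01439309  0.2507217 ] [ 1.79891788e+02 -1.64200197e-02  7.26857678e+01] tip est rel mouth -0.04064493843744109 0.0011137739995842263 0.0017014084783089356
[325.01132162 209.08087033] [254.44180957 248.75494965]
```

View pics/c3.png

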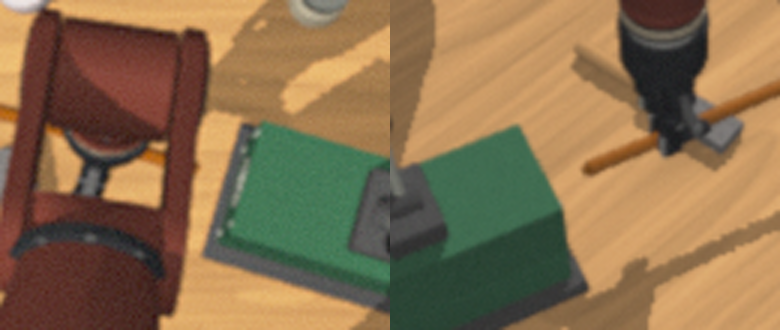

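In the crop the tip is at scene (254.4,248.8), exactly where I predicted. In the top view the arm hides the tip, but pieces of the rod are visible. I'll fit lines to get the offset.

```bash
python3 - <<'E'
from fin import *
a=cv2.imread("pics/t2.png");b=cv2.imread("pics/s2.png")
p=np.vstack([amber(a,(255,185,275,205),175,90),amber(a,(306,198,318,212),175,90)])
q=amber(b,(250,225,276,255));q2=amber(b,(296,215,316,240));print(len(p),p.min(0),p.max(0),len(q),q.min(0),q.max(0),len(q2))
c,d=line(p);print("res",np.abs((p-c)@[-d[1],d[0]]).max())
c2,d2=line(np.vstack([q,q2]));d2*=-np.sign(d2[0]);ts=c2+d2*((q-c2)@d2).max()+.5*d2
nt=np.cross(ray("top",c)[1],ray("top",c+10*d)[1]);e,_=ray("top",c)
E,v=ray("scene",ts);T=E+v*((e-E)@nt)/(v@nt)
ns=np.cross(ray("scene",c2)[1],ray("scene",c2+10*d2)[1])
w=np.cross(nt,ns);w/=np.linalg.norm(w);w*=-np.sign(w[1])
print("tip",T,"rel mouth",(T-M)@D,(T-M)@N,T[2]-.09,"yaw",np.degrees(np.arctan2(w[1],w[0])),"el",np.degrees(np.arcsin(w[2])))
E
```

```text
80 [255. 188.] [314. 209.] 61 [254. 239.] [275. 250.] 52
res 2.3121853
tip [ 0.53859835 -0.09288195  0.08878544] rel mouth -0.03860828539027373 -0.0010373298280804757 -0.0012145558577114912 yaw -107.01947190544251 el -0.13849541714560928
```

The offsets are about ±1 mm and the rod is level and aligned, which is inside the taper's capture range. I'll insert slowly.

```bash
python3 -m jog '[[[0,0,0],[-0.3,0,0],-1],[[0,0,0],[-0.3,0,0],-1],[[0,0,0],[-0.1,0,0],-1],[[0,0,0],[-0.1,0,0],-1],[[0,0,0],[-0.1,0,0],-1],[[0,0,0],[-0.1,0,0],-1],[[0,0,0],[0,0,0],-1]]'
python3 -c "
from fin import *
s=read_state();print(s['contact_force'],s['wrist_torque'])"
```

```text
time: 8.2
position: [0.548, -0.0627, 0.2497]
orientation: [-180.0, 0.0, 72.6]
contact_force: [-0.3, -0.4, -1.2]
opening: 0.0125
grip_force: 39.0
[-0.31791904 -0.42138415 -1.19427827] [ 0.06103642 -0.02921488  0.00539468]
```

Tip is about 10 mm past the mouth with no resistance. I'll keep going to about 60 mm.

```bash
python3 -m jog '[[[0,0,0],[-0.15,0,0],-1],[[0,0,0],[-0.15,0,0],-1],[[0,0,0],[-0.15,0,0],-1],[[0,0,0],[0,0,0],-1]]'
python3 -m jog '[[[0,0,0],[-0.15,0,0],-1],[[0,0,0],[-0.15,0,0],-1],[[0,0,0],[-0.15,0,0],-1],[[0,0,0],[-0.08,0,0],-1],[[0,0,0],[0,0,0],-1],[[0,0,0],[0,0,0],-1]]'
python3 -c "
from fin import *
a=cams.grab_frame('top');b=cams.grab_frame('scene')
cv2.imwrite('pics/t3.png',a);cv2.imwrite('pics/s3.png',b)
cv2.imwrite('pics/c4.png',np.hstack([cv2.resize(a[150:270,250:385],None,fx=2.9,fy=2.9),cv2.resize(b[180:300,200:335],None,fx=2.9,fy=2.9)]))
s=read_state();e=s['position']+rpy(s).apply([-.0804,0,.159]);print(s['contact_force'],s['wrist_torque'],(e-M)@D,(e-M)@N,e[2]-.09)"
```

```text
time: 8.6
position: [0.5412, -0.0845, 0.2497]
orientation: [-180.0, 0.0, 72.6]
contact_force: [0.2, -0.3, 0.0]
opening: 0.0123
grip_force: 39.0
time: 9.2
position: [0.5335, -0.109, 0.2497]
orientation: [180.0, -0.0, 72.6]
contact_force: [-0.4, 0.0, 0.1]
opening: 0.0122
grip_force: 39.0
[ 0.41945046  0.12828592 -1.15922841] [0.03135047 0.0692133  0.01668664] 0.05841956749915264 -0.0009879796825261779 0.0006910532642988854
```

View pics/c4.png

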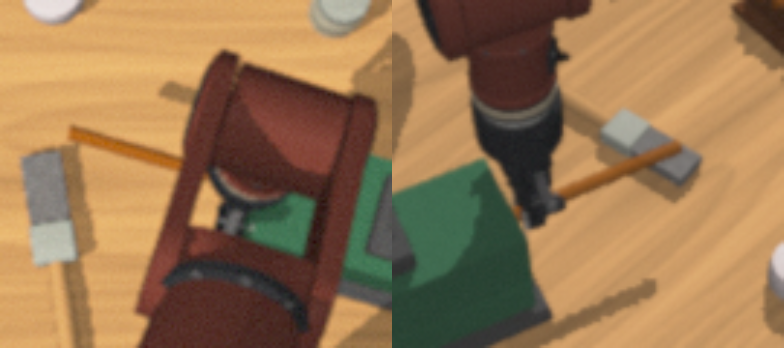

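The picture shows the rod entering the mouth about 58 mm deep, with its rear end at top crop (72,133). I'll let go and back up along the rod with the fingers open.

```bash
python3 -m jog '[[[0,0,0],[0,0,0],0],[[0,0,0],[0,0,0],0],[[0,0,0],[0,0,0],0],[[0,0,0],[0,0,0],0],[[0,0,0],[0,0,0],0],[[0,0,0],[0,0,0],0],[[0,0,0],[0,0,0],0]]'
python3 -m jog '[[[0,0,0],[0.4,0,0],0],[[0,0,0],[0.5,0,0],0],[[0,0,0],[0.5,0,0],0],[[0,0,0],[0.5,0,0],0],[[0,0,0],[0.3,0,0],0],[[0,0,0],[0.06,0,0],0],[[0,0,0],[0,0,0],0],[[0,0,0],[0,0,0],0]]'
python3 - <<'E'
from fin import *
a=cams.grab_frame("top");b=cams.grab_frame("scene");cv2.imwrite("pics/t4.png",a);cv2.imwrite("pics/s4.png",b)
cv2.imwrite('pics/c5.png',np.hstack([cv2.resize(a[150:270,250:385],None,fx=2.9,fy=2.9),cv2.resize(b[180:300,200:335],None,fx=2.9,fy=2.9)]))
E
```

```text
time: 10.0
position: [0.5335, -0.1089, 0.2497]
orientation: [-180.0, -0.0, 72.6]
contact_force: [-0.4, -0.5, -0.0]
opening: 0.0427
grip_force: 0.0
time: 10.8
position: [0.5671, -0.0017, 0.2496]
orientation: [-180.0, 0.0, 72.6]
contact_force: [-0.2, 0.1, -0.1]
opening: 0.0424
grip_force: 0.0
```

View pics/c5.png

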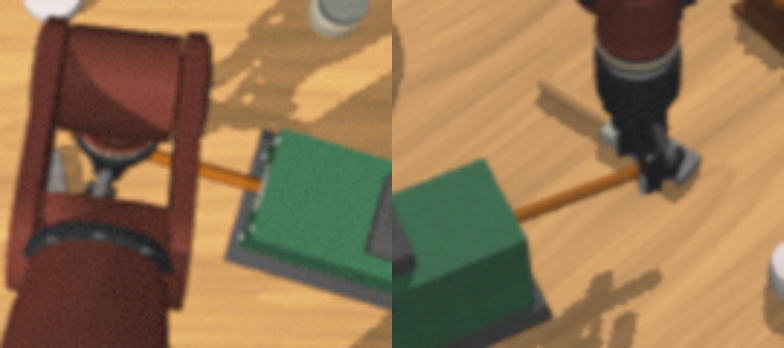

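The rod stays in the bore with the fingers open around its rear part. I'll measure the droop.

```bash
python3 - <<'E'
from fin import *
b=cv2.imread("pics/s4.png");q=amber(b,(246,232,284,260))
a=cv2.imread("pics/t4.png");p=amber(a,(303,200,339,218),175,90)
c2,d2=line(q);print(len(q),len(p))
# cut scene line with vertical plane of the bore
for P0 in (c2-15*d2,c2,c2+15*d2):
    E,v=ray("scene",P0);X=E+v*((M-E)@N)/(v@N);print("dist from mouth",(X-M)@D,"z",X[2])
c,d=line(p)
for P0 in (c-15*d,c,c+15*d): X=onz("top",P0,.087);print("top",(X-M)@D,(X-M)@N)
s=read_state();g=s["position"]+rpy(s).apply([0,0,r.grip_depth]);print("g",(g-M)@D,(g-M)@N,g[2])
E
```

```text
119 117
dist from mouth -0.030324173879332478 z 0.0858238836200439
dist from mouth -0.07175967328536116 z 0.08396045117223483
dist from mouth -0.1141713533793523 z 0.08205314513827233
top -0.08476693235517363 -0.0001859170672386598
top -0.04616404123670065 4.702745420215662e-05
top -0.007694773825597615 0.00027916563939037837
g -0.13383195545785642 -0.0011471992567530648 0.09490367989318582
```

```bash
python3 -m jog '[[[0,-0.57,0],[0.14,0,0.12],0],[[0,0,0],[0,0,0.12],0],[[0,0,0],[0,0,0],0],[[0,0,0],[0,0,0],-1],[[0,0,0],[0,0,0],-1],[[0,0,0],[0,0,0],-1],[[0,0,0],[0,0,0],-1],[[0,0,0],[0,0,0],-1]]' 30
python3 -m jog '[[[0,0,0],[0,0,0],-1],[[0,0,0],[0,0,0],-1]]'
python3 - <<'E'
from fin import *
s=read_state();g=s["position"]+rpy(s).apply([0,0,r.grip_depth]);print("g",(g-M)@D,(g-M)@N,g[2],s["contact_force"])
E
```

```text
time: 11.7
position: [0.5693, 0.0052, 0.2379]
orientation: [180.0, 2.6, 72.6]
contact_force: [0.6, -0.5, -0.3]
opening: 0.0126
grip_force: 30.0
time: 11.9
position: [0.5693, 0.0053, 0.2378]
orientation: [180.0, 2.6, 72.7]
contact_force: [0.4, -0.6, 0.1]
opening: 0.0126
grip_force: 30.0
g -0.1344243794421641 -0.0010749486094262031 0.08324735945179132 [ 0.44302139 -0.56697969  0.06771667]
```

```bash
python3 -m jog '[[[0,0.3,0],[-0.07,0,-0.06],-1],[[0,0.27,0],[-0.07,0,-0.06],-1],[[0,0,0],[0,0,0],-1],[[0,0,0],[-0.15,0,0],-1],[[0,0,0],[-0.15,0,0],-1],[[0,0,0],[-0.15,0,0],-1],[[0,0,0],[0,0,0],-1]]'
python3 -c "
from fin import *
s=read_state();g=s['position']+rpy(s).apply([0,0,r.grip_depth]);print('g',(g-M)@D,(g-M)@N,g[2],s['contact_force'],s['wrist_torque'])"
```

```text
time: 12.6
position: [0.5603, -0.0238, 0.2439]
orientation: [180.0, 0.0, 72.6]
contact_force: [-0.1, -0.7, -0.4]
opening: 0.0129
grip_force: 30.0
g -0.11093827841962538 -0.001038862097046983 0.08922325291120789 [-0.06973977 -0.73051279 -0.36215758] [-0.10828905 -0.0517167   0.01836485]
```

```bash
python3 -m jog '[[[0,0,0],[-0.2,0,0],-1],[[0,0,0],[-0.25,0,0],-1],[[0,0,0],[-0.25,0,0],-1],[[0,0,0],[-0.25,0,0],-1],[[0,0,0],[-0.15,0,0],-1],[[0,0,0],[-0.06,0,0],-1],[[0,0,0],[0,0,0],-1]]'
python3 -m jog '[[[0,0,0],[-0.06,0,0],-1],[[0,0,0],[-0.06,0,0],-1],[[0,0,0],[-0.06,0,0],-1],[[0,0,0],[-0.04,0,0],-1]]'
python3 -m jog '[[[0,0,0],[-0.04,0,0],-1],[[0,0,0],[-0.04,0,0],-1],[[0,0,0],[0,0,0],-1]]'
python3 -c "
from fin import *
s=read_state();g=s['position']+rpy(s).apply([0,0,r.grip_depth]);print('g',(g-M)@D,(g-M)@N,g[2],s['contact_force']@D,s['contact_force'])"
```

```text
time: 13.3
position: [0.5435, -0.0787, 0.2446]
orientation: [179.9, 0.0, 72.6]
contact_force: [0.3, -0.8, 4.6]
opening: 0.0126
grip_force: 30.4
time: 13.7
position: [0.5408, -0.0875, 0.2449]
orientation: [179.9, -0.2, 72.6]
contact_force: [1.7, 5.9, 6.8]
opening: 0.0129
grip_force: 30.5
time: 14.0
position: [0.5403, -0.089, 0.2449]
orientation: [179.9, -0.6, 72.5]
contact_force: [6.8, 15.7, 5.0]
opening: 0.0126
grip_force: 30.5
g -0.04438491807124485 -0.0002432941271658367 0.0902284048114399 -16.99516681568393 [ 6.80246048 15.67769323  4.95239512]
```

The push meets a firm stop: 17 N at grasp distance 44 mm, where I expected 42 mm. I'll release, lift off and check how far the rod sticks out.

```bash
python3 -m jog '[[[0,0,0],[0,0,0],0.2],[[0,0,0],[0,0,0],0.2],[[0,0,0],[0,0,0],0.2],[[0,0,0],[0,0,0],0.2],[[0,0,0],[0,0,-0.4],0.2],[[0,0,0],[0,0,-0.9],0.2],[[0,0,0],[0,0,-0.9],0.2],[[0,0,0],[0,0,-0.9],0.2]]'
python3 -m jog '[[[0,0,0],[0,-0.9,0],-1],[[0,0,0],[0,-0.9,0],-1],[[0,0,0],[0,-0.9,0],-1],[[0,0,0],[0,0,0],-1],[[0,0,0],[0,0,0],-1]]'
python3 - <<'E'
from fin import *
a=cams.grab_frame("top");b=cams.grab_frame("scene");cv2.imwrite("pics/t5.png",a);cv2.imwrite("pics/s5.png",b)
cv2.imwrite('pics/c6.png',np.hstack([cv2.resize(a[150:270,290:425],None,fx=2.9,fy=2.9),cv2.resize(b[200:320,170:305],None,fx=2.9,fy=2.9)]))
print("home rear",proj("top",M-.09*D),proj("scene",M-.09*D))
for n,im,box in(("top",a,(295,190,345,220)),("scene",b,(240,225,300,262))):
    p=amber(im,box,175,80);print(n,len(p),p.min(0),p.max(0))
    c,d=line(p)
    for k in (((p-c)@d).min()-.5,((p-c)@d).max()+.5):
        if n=="top": X=onz(n,c+k*d,.088)
        else: E,v=ray(n,c+k*d);X=E+v*((M-E)@N)/(v@N)
        print(n,(X-M)@D,(X-M)@N,X[2])
E
```

```text
time: 14.8
position: [0.5382, -0.0926, 0.3999]
orientation: [-179.9, 0.0, 72.6]
contact_force: [0.9, -0.9, -0.2]
opening: 0.051
grip_force: 0.0
time: 15.3
position: [0.4088, -0.0519, 0.3986]
orientation: [180.0, 0.0, 72.6]
contact_force: [0.2, 0.5, 0.8]
opening: -0.0003
grip_force: 0.0
home rear [306.42825722 204.03287943] [270.89337391 241.99250662]
top 136 [307. 204.] [338. 215.]
top -0.08987206486046061 -0.0010200497088468548 0.08800000000000008
top -0.0037419812854806375 0.00023601822090008723 0.08800000000000008
scene 95 [243. 242.] [270. 254.]
scene -0.006994512665117684 3.469446951953614e-18 0.08847301976545607
scene -0.08756564929383101 -3.469446951953614e-17 0.08707897588888469
```

View pics/c6.png

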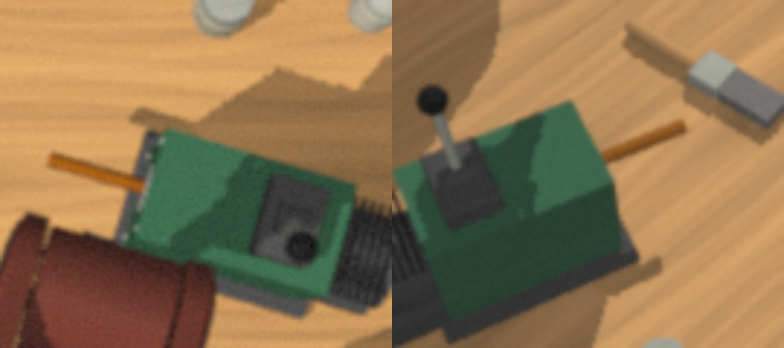

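In the picture the rod sticks out 88–90 mm, so it is home. The knob is at crop (302,247) in the top view. Next I'll move the closed fingers beside the knob on its -y side.

```bash
python3 -m jog '[[[0,0,0],[-0.7,0,0],-1],[[0,0,0],[-0.9,0,0],-1],[[0,0,0],[-0.9,0,0],-1],[[0,0,0],[-0.7,0,0],-1],[[0,0,0],[0,0.42,0.26],-1],[[0,0,0],[0,0.42,0.26],-1],[[0,0,0],[0,0,0],-1]]'
python3 -m jog '[[[0,0,0],[0,0.25,0],-1],[[0,0,0],[0,0.25,0],-1],[[0,0,0],[0,0.25,0],-1],[[0,0,0],[0,0.25,0],-1],[[0,0,0],[0,0.25,0],-1],[[0,0,0],[0,0,0],-1]]'
python3 -c "
from fin import *
s=read_state();e=s['position'];print((e-M)@D-.085,(e-M)@N,e[2],s['contact_force'])"
```

```text
time: 16.1
position: [0.404, -0.2191, 0.3715]
orientation: [-179.9, -0.1, 72.6]
contact_force: [-0.5, 0.8, -0.0]
opening: 0.0001
grip_force: 0.0
time: 16.7
position: [0.4635, -0.2363, 0.3734]
orientation: [179.9, 0.0, 72.7]
contact_force: [-0.0, 0.4, 0.7]
opening: -0.0002
grip_force: 0.0
0.03573185863813115 -0.029795366845968438 0.37338291099897647 [-0.04830857  0.41220507  0.69356012]
```

Lever is moving under little force. I'll push on to the end stop.

```bash
python3 -m jog '[[[0,0,0],[0,0.2,0],-1],[[0,0,0],[0,0.2,0],-1],[[0,0,0],[0,0.15,0],-1],[[0,0,0],[0,0.1,0],-1],[[0,0,0],[0,0,0],-1]]'
python3 -m jog '[[[0,0,0],[0,0.08,0],-1],[[0,0,0],[0,0.06,0],-1],[[0,0,0],[0,0,0],-1]]'
python3 -c "
from fin import *
s=read_state();e=s['position'];print((e-M)@D-.085,(e-M)@N,e[2],s['contact_force']@N)
b=cams.grab_frame('scene');cv2.imwrite('pics/s6.png',b);a=cams.grab_frame('top');cv2.imwrite('pics/t6.png',a)
cv2.imwrite('pics/c7.png',np.hstack([cv2.resize(a[170:290,340:475],None,fx=2.9,fy=2.9),cv2.resize(b[190:310,140:275],None,fx=2.9,fy=2.9)]))"
```

```text
time: 17.2
position: [0.4935, -0.2458, 0.3728]
orientation: [180.0, 0.0, 72.6]
contact_force: [-0.3, -0.1, 0.1]
opening: -0.0002
grip_force: 0.0
time: 17.5
position: [0.4998, -0.2477, 0.3729]
orientation: [180.0, -0.0, 72.6]
contact_force: [0.0, -0.9, -0.3]
opening: -0.0001
grip_force: 0.1
0.035774820497647505 0.008297695288141272 0.3729322751900854 0.31893389845306386
```

View pics/c7.png

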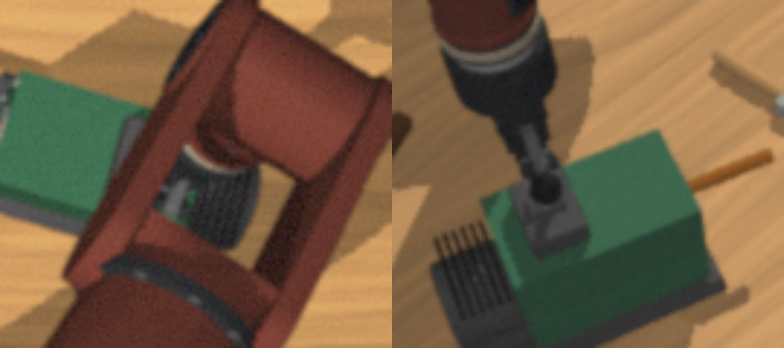

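The knob, at about scene (193,255), now leans to the +y side. The end stop hasn't been felt yet, so I'll continue in small steps.

```bash
python3 -m jog '[[[0,0,0],[0,0.06,0],-1],[[0,0,0],[0,0.06,0],-1],[[0,0,0],[0,0,0],-1]]'
python3 -m jog '[[[0,0,0],[0,0.06,0],-1],[[0,0,0],[0,0.04,0],-1],[[0,0,0],[0,0,0],-1]]'
python3 - <<'E'
from fin import *
b=cams.grab_frame('scene');cv2.imwrite('pics/s7.png',b)
o=M+.085*D
for a in(.7,.85,1.0):
    t=a-.5;K=o+.036*D+.08*np.sin(t)*N;K[2]=.147+.08*np.cos(t);print(a,proj("scene",K))
x,y,X,Y=182,236,206,270
m=(b[y:Y,x:X].max(2)<30).astype(np.uint8);k,l,st,ce=cv2.connectedComponentsWithStats(m);print([(s.tolist(),(c+[x,y]).round(1).tolist()) for s,c in zip(st[1:],ce[1:]) if s[4]>20])
s=read_state();e=s['position'];print((e-M)@N,s['contact_force']@N)
E
```

```text
time: 17.9
position: [0.5046, -0.2492, 0.3727]
orientation: [-179.7, -0.0, 72.7]
contact_force: [-4.8, 0.8, 2.4]
opening: -0.0003
grip_force: 2.8
time: 18.2
position: [0.507, -0.25, 0.3726]
orientation: [-179.0, -0.0, 72.7]
contact_force: [-18.5, 5.2, 10.6]
opening: 0.0002
grip_force: 9.3
0.7 [189.51155522 246.67627394]
0.85 [191.37512365 251.18475358]
1.0 [193.29546272 255.94379489]
[([7, 18, 9, 8, 37], [193.3, 257.4])]
0.01580019610507466 -17.181835954810275
```

The 17–20 N reaction means the end stop has been reached, and the knob's pixel position matches 1.0 rad. I'll back away, lift clear and check.

```bash
python3 -m jog '[[[0,0,0],[0,-0.4,0],-1],[[0,0,0],[0,-0.6,0],-1],[[0,0,0],[0,-0.8,0],-1],[[0,0,0],[0,-0.8,-0.4],-1],[[0,0,0],[0,-0.6,-0.8],-1],[[0,0,0],[0,0,-0.8],-1],[[0,0,0],[0,0,0],-1],[[0,0,0],[0,0,0],-1]]'
python3 - <<'E'
from fin import *
a=cams.grab_frame("top");b=cams.grab_frame("scene")
cv2.imwrite('pics/c8.png',np.hstack([cv2.resize(a,(400,300)),cv2.resize(b,(400,300))]))
p=amber(b,(240,225,300,262),175,80);c,d=line(p);k=(p-c)@d*np.sign(d[0]);q=c+d*np.sign(d[0])*(k.max()+.5)
E,v=ray("scene",q);X=E+v*((M-E)@N)/(v@N);print("rear",(X-M)@D,X[2])
x,y,X,Y=182,236,206,270
m=(b[y:Y,x:X].max(2)<35).astype(np.uint8);k,l,st,ce=cv2.connectedComponentsWithStats(m);print([(s.tolist(),(c+[x,y]).round(1).tolist()) for s,c in zip(st[1:],ce[1:]) if s[4]>20])
s=read_state();print(s["position"],s["contact_force"],s["time"])
E
```

```text
time: 19.05
position: [0.3577, -0.2034, 0.475]
orientation: [179.7, 0.1, 72.6]
contact_force: [0.7, 0.2, -0.5]
opening: 0.0
grip_force: 0.0
rear -0.08861591101619662 0.08700697602992913
[([7, 17, 10, 9, 69], [193.3, 257.0])]
[ 0.35742595 -0.20315134  0.47211181] [ 0.24573493 -0.17146208  0.08224402] 19.15
```

View pics/c8.png

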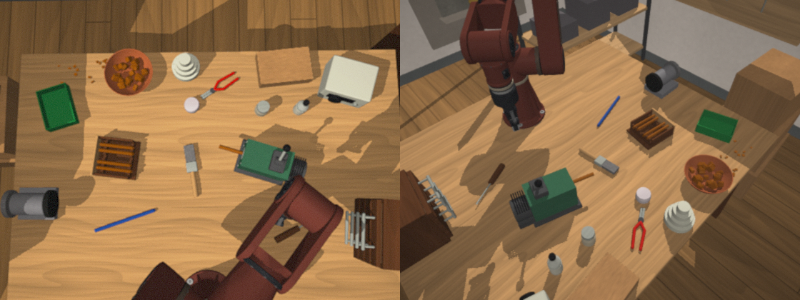

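The picture shows the rod home with 89 mm sticking out, and the lever over to its +y side with the knob at (193,257). The short rods and bystanders are where they were, and the arm is clear of everything.

```bash
python3 -c "
from station import sign_off
print(sign_off())"
```

```text
the job is handed in; nothing more can be done
None
```

The long amber rod is home in the bore, the clamp lever is swung over to its end stop, and the job is handed in at about 19 s; the verdict was not shown.

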